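Find and release the latched key on the gearbox run-in console

ROBOT

A 6-joint arm with a two-finger parallel gripper is mounted at the origin on the work surface. World frame = base frame: x ahead of the robot, y to its left, z up, the work surface at z = 0. Lengths are in m, angles in rad, forces in N, time in s.
With the tool pointing down it reaches from about 0.35 to 0.775 m from the base axis. Payload 7.3 kg.
Tool frame: the origin (TCP) lies on the centre line of the jaws, within the pads' length; the fingertips stand 14 mm ahead of it and the grasp point (between the pads) lies 5 mm behind it; z points along the fingers, y is the direction in which the jaws open and shut (so a half turn about z gives the same grasp; the last joint's range is limited). The gripper opens to 92 mm and grips with 3 to 60 N. Pads are 19 mm wide; open, the fingers measure 130 mm over their backs; the gripper's body (75 mm by 190 mm) begins 47 mm behind the grasp point.
Start: joints at [1.024, 0.342, 1.524, -0, 1.275, -0.146], TCP at [0.205, 0.483, 0.241] pointing down, gripper open.
Joint ranges: [-2.53, 2.53], [-0.77, 2.02], [0.04, 2.7], [-1, 4.14], [0.28, 2.66], [-3.11, 3.11]. Speed limits (rad/s): [2.57, 2.57, 3.14, 3.14, 3.14, 3.14].

INTERFACE

Orientations are given as [roll, pitch, yaw] about the fixed x, y, z axes, in that order (R = Rz(yaw) Ry(pitch) Rx(roll)).
In Python, from cell import telemetry, cams, robot gives the robot as it stands.
- The arm moves only by the tool servo_tool, never from a script. Its argument "targets" is text: rows parted by semicolons, each of 4 numbers parted by spaces: the shift along the tool's x, y, z in mm, then the turn about the tool's z in rad. In form: x y z yaw; .... A call has 1 to 20 rows; each row shifts and turns the pose as measured when the row begins, along the tool's axes as they then stand; what a row does not reach is not made up. A row lasts 1/8 s, in which the tool goes at most 62.5 mm and 10.7 degrees, less where a joint would pass 70% of its speed; a pose out of reach is approached as far as the arm can. A call with a gripper value outside its range is refused whole. "hand" is the opening, from 0 (shut) to 1 (fully open), set as the call begins (left out, the last holds). The fingers move at their own pace and stop on an object; "squeeze" is the grip in N (left out, the last holds). Time passes only in rows, so rows that do not move let the fingers close. It gives the time, the measured TCP pose, the force and the opening at its end, in the units of the state.
- telemetry.observe(): the state, without advancing time (a new reading comes with each control period).
- cams.read_camera(name): name is "scene" or "top"; returns a dict with "color" (400x640x3 uint8, red, green, blue), "K" (3x3 intrinsics, pixels), "R" (3x3) and "t" (3): a world point X has camera coordinates R X + t. Camera axes: x right, y down, z forward; pixel columns grow to the right and rows downward; lengths in m; the calibration is good to about 2 mm. A picture is of the moment at which its call begins. There is no depth.
- robot.hand_in(): hands the job in, once; it reports no verdict.
Trained networks look in a picture, given as the dict that the camera call returned (one of the last four; its "shot" number tells which), for a name from the list of things; names that differ only in an ending like _2 or _b are one class to them, and where a whole thing is asked for, a point or a joint stands for the part that bears it (a point fixed in the world has none). Each returns a list of dicts, best first, with "score" (0 to 1); they miss things now and then, are a little off and sometimes report something else, mostly with a low value. They report only what shows in the picture. A call takes as long as a camera call.
- cams.cut_out(picture, query): "region" (400x640 bool, what is visible of it) and "extent" ([centre column, centre row, width, height] in pixels, round what is visible of it).
The state is a dict: "time": time; "qpos": joint angles; "qvel": joint speeds; "joint_efforts": joint torques, N m; "tool_pos": TCP position; "tool_rot": TCP orientation; "contact_force": force on the tool from outside, world axes, zero at the start; "torque": the same for the moment, N m; "opening": finger opening in m.
Only numpy, scipy, OpenCV 4.12 (cv2) and the standard library are available. Lean on these libraries where they do the work, as an engineer would, in place of code of your own. Each camera call takes 0.05 s, during which the arm holds its last target.

TASK

One of the four identical keys on the grey console has been left latched down. Tap all four lightly with the fingertips, one after the other, beginning with the key next to the round gauge, to feel which one is latched; then press that key right in and let it go, so that it releases and springs up like the rest. Do not push a free key right in, and do not pick up or shift any of the parts lying about.

Things in the scene. Friction and masses are not known exactly. Their poses are not given: they have to be found in the camera images.
- console: Grey steel console, fixed to the bench, a box 200 x 380 x 65 mm (its own x, y, z); origin at the centre of its underside. On its flat deck: a round gauge (68 mm across, 10 mm high) at y = +135 mm, and four keys in a row along y at x = 0, y = +40, -10, -60, -110 mm. Loose parts up to 24 mm high lie on the deck, their centres 56 mm or more from the row's line; others lie on the bench.
- place_1 (a point): Place 1 in the row, fixed to the console (the place next to the gauge): the point, 18 mm above the deck, where the centre of the top of a free key (one that is up) lies.
- place_2 (a point): Place 2 in the row, fixed to the console (second from the gauge): the point, 18 mm above the deck, where the centre of the top of a free key (one that is up) lies.
- place_3 (a point): Place 3 in the row, fixed to the console (third from the gauge): the point, 18 mm above the deck, where the centre of the top of a free key (one that is up) lies.
- place_4 (a point): Place 4 in the row, fixed to the console (the place farthest from the gauge): the point, 18 mm above the deck, where the centre of the top of a free key (one that is up) lies.
- unit_a: Key unit a: a thin square bezel, 36 mm outside and 3 mm high, flat on the deck, with key a in it; origin on the deck at the key's centre. The units are identical and any of them may be in any place of the row; it turns with the console.
- key_a_top (a point): Centre of the top face of key a, a grey plastic push key 28 x 28 mm with a flat top, 18 mm above the deck when up.
- key_a (a joint): How far key a is pushed in, m: 0 free and up, 0.005 latched, 0.013 bottomed. Free, it yields from 1.2 N and gets 0.45 N per mm stiffer (5.5 N at 9.5 mm, 7 N bottomed). Latched, it is 5 mm lower and firm up to about 3.5 N; pushed in beyond 9.5 mm (5.5 N) it unlatches and springs up when let go. A free key pushed in beyond 9 mm counts as wrongly pressed.
- unit_b: Key unit b: a thin square bezel, 36 mm outside and 3 mm high, flat on the deck, with key b in it; origin on the deck at the key's centre. The units are identical and any of them may be in any place of the row; it turns with the console.
- key_b_top (a point): Centre of the top face of key b, a grey plastic push key 28 x 28 mm with a flat top, 18 mm above the deck when up.
- key_b (a joint): How far key b is pushed in, m: 0 free and up, 0.005 latched, 0.013 bottomed. Free, it yields from 1.2 N and gets 0.45 N per mm stiffer (5.5 N at 9.5 mm, 7 N bottomed). Latched, it is 5 mm lower and firm up to about 3.5 N; pushed in beyond 9.5 mm (5.5 N) it unlatches and springs up when let go. A free key pushed in beyond 9 mm counts as wrongly pressed.
- unit_c: Key unit c: a thin square bezel, 36 mm outside and 3 mm high, flat on the deck, with key c in it; origin on the deck at the key's centre. The units are identical and any of them may be in any place of the row; it turns with the console.
- key_c_top (a point): Centre of the top face of key c, a grey plastic push key 28 x 28 mm with a flat top, 18 mm above the deck when up.
- key_c (a joint): How far key c is pushed in, m: 0 free and up, 0.005 latched, 0.013 bottomed. Free, it yields from 1.2 N and gets 0.45 N per mm stiffer (5.5 N at 9.5 mm, 7 N bottomed). Latched, it is 5 mm lower and firm up to about 3.5 N; pushed in beyond 9.5 mm (5.5 N) it unlatches and springs up when let go. A free key pushed in beyond 9 mm counts as wrongly pressed.
- unit_d: Key unit d: a thin square bezel, 36 mm outside and 3 mm high, flat on the deck, with key d in it; origin on the deck at the key's centre. The units are identical and any of them may be in any place of the row; it turns with the console.
- key_d_top (a point): Centre of the top face of key d, a grey plastic push key 28 x 28 mm with a flat top, 18 mm above the deck when up.
- key_d (a joint): How far key d is pushed in, m: 0 free and up, 0.005 latched, 0.013 bottomed. Free, it yields from 1.2 N and gets 0.45 N per mm stiffer (5.5 N at 9.5 mm, 7 N bottomed). Latched, it is 5 mm lower and firm up to about 3.5 N; pushed in beyond 9.5 mm (5.5 N) it unlatches and springs up when let go. A free key pushed in beyond 9 mm counts as wrongly pressed.
- bearing: Bystander, leave alone: small steel ring, 32 mm across, 10 mm high, on the deck.
- bush: Bystander, leave alone: brass flanged bush, 26 mm across, 22 mm high, on the deck.
- cutter_small: Bystander, leave alone: small dark steel gear cutter, 34 mm across, 24 mm high, on the deck.
- cutter_big: Bystander, leave alone: gear cutter, 60 mm across, 40 mm high, on the bench.
- flange: Bystander, leave alone: aluminium flange, 84 mm across, 28 mm high, on the bench.
- race: Bystander, leave alone: steel bearing race, 60 mm across, 14 mm high, on the bench.
- screwdriver: Bystander, leave alone: screwdriver, 190 mm long, on the bench between robot and console.

How it is judged:
On the way, in this order (a step that is already met when the one before it is completed fails the run):
1. the key next to the gauge is tapped with the fingers (((horizontal distance between key_a_top and place_1 below 0.012 m and contact force between the fingers and unit_a above 0.4 N) or (horizontal distance between key_b_top and place_1 below 0.012 m and contact force between the fingers and unit_b above 0.4 N) or (horizontal distance between key_c_top and place_1 below 0.012 m and contact force between the fingers and unit_c above 0.4 N) or (horizontal distance between key_d_top and place_1 below 0.012 m and contact force between the fingers and unit_d above 0.4 N))), for 0.02 s.
2. the key second from the gauge is tapped with the fingers (((horizontal distance between key_a_top and place_2 below 0.012 m and contact force between the fingers and unit_a above 0.4 N) or (horizontal distance between key_b_top and place_2 below 0.012 m and contact force between the fingers and unit_b above 0.4 N) or (horizontal distance between key_c_top and place_2 below 0.012 m and contact force between the fingers and unit_c above 0.4 N) or (horizontal distance between key_d_top and place_2 below 0.012 m and contact force between the fingers and unit_d above 0.4 N))), for 0.02 s.
3. the key third from the gauge is tapped with the fingers (((horizontal distance between key_a_top and place_3 below 0.012 m and contact force between the fingers and unit_a above 0.4 N) or (horizontal distance between key_b_top and place_3 below 0.012 m and contact force between the fingers and unit_b above 0.4 N) or (horizontal distance between key_c_top and place_3 below 0.012 m and contact force between the fingers and unit_c above 0.4 N) or (horizontal distance between key_d_top and place_3 below 0.012 m and contact force between the fingers and unit_d above 0.4 N))), for 0.02 s.
4. the key farthest from the gauge is tapped with the fingers (((horizontal distance between key_a_top and place_4 below 0.012 m and contact force between the fingers and unit_a above 0.4 N) or (horizontal distance between key_b_top and place_4 below 0.012 m and contact force between the fingers and unit_b above 0.4 N) or (horizontal distance between key_c_top and place_4 below 0.012 m and contact force between the fingers and unit_c above 0.4 N) or (horizontal distance between key_d_top and place_4 below 0.012 m and contact force between the fingers and unit_d above 0.4 N))), for 0.02 s.
5. the latched key has been released: all four keys are up (value of joint each of key_a, key_b, key_c, key_d below 0.002 m), for 0.2 s.
At the end, for the whole second after the job is handed in: All four keys are up (each pushed in less than 2 mm) and at rest (all of step 5 and velocity of joint each of key_a, key_b, key_c, key_d below 0.01 m/s); the robot touches nothing.
It fails at once if a free key is pushed in beyond 9 mm while another is still latched down ((value of joint key_a above 0.009 m and value of joint any of key_b, key_c, key_d above 0.0035 m) or (value of joint key_b above 0.009 m and value of joint any of key_a, key_c, key_d above 0.0035 m) or (value of joint key_c above 0.009 m and value of joint any of key_a, key_b, key_d above 0.0035 m) or (value of joint key_d above 0.009 m and value of joint any of key_a, key_b, key_c above 0.0035 m)).
It fails at once if a bystander is shifted or lifted by more than 15 mm (distance of any of bearing, bush, cutter_small, cutter_big, flange, race, screwdriver from where it was at the start of the episode above 0.015 m).
It also fails if it takes over 51 s, if anything falls off the work surface, if the arm or the gripper's body presses on something with over 40 N, if the wrist force passes 120 N, or if a joint passes its speed limit or range.

## Working session

There is one attempt and no reset: what is moved stays moved. The work goes in short steps, Python scripts to look and compute and a tool call to move; the robot and the scene stay as the last step left them, time stands still between calls to the robot, and variables do not carry over. Pictures are saved under pics/ and viewed, and the job is handed in when it is done.

Besides the shell and the picture viewer there is one more tool, called after "Call:" in YAML: its name, and indented under it one key for each argument. servo_tool: Moves the arm, as the interface text tells. Its arguments: {"type":"object","properties":{"targets":{"type":"string"},"hand":{"type":"number"},"squeeze":{"type":"number"}},"required":["targets"]}

```bash
mkdir -p pics; python3 - <<'E'
from cell import telemetry,cams
import cv2,pickle
s=telemetry.observe();print(s)
d={}
for n in("scene","top"):
    p=cams.read_camera(n);d[n]=p
    cv2.imwrite(f"pics/{n}0.png",p["color"][:,:,::-1]);print(n,p["K"],p["R"],p["t"])
    for q in("console","key_a","unit_a"):
        for r in cams.cut_out(p,q)[:6]:print(n,q,round(r["score"],2),r["extent"])
pickle.dump(d,open("d0.pkl","wb"))
E
```

```text
{'time': 0.0, 'qpos': array([ 1.02400789e+00,  3.42715187e-01,  1.52501076e+00, -1.34473433e-05,
        1.27539033e+00, -1.45998820e-01]), 'qvel': array([ 9.41965044e-04, -1.63195589e-03,  2.12127477e-04, -5.75538434e-05,
       -9.17163920e-04,  3.83558290e-05]), 'joint_efforts': array([ 1.47888662e-03, -4.31261730e+01, -2.44221926e+01,  7.17221992e-02,
        5.59725228e-02, -1.92728317e-04]), 'tool_pos': array([0.20460847, 0.48307344, 0.24005104]), 'tool_rot': array([-3.14008337e+00, -2.08934813e-04,  2.74080680e+00]), 'contact_force': array([-0.02544184,  0.22877139, -0.24167297]), 'torque': array([ 0.02279974, -0.01110244, -0.0356928 ]), 'opening': 0.09153379821672367}
scene [[446.39571956   0.         319.16301061]
 [  0.         446.39571956 198.8858623 ]
 [  0.           0.           1.        ]] [[ 0.82854125  0.55965458  0.01749682]
 [ 0.39960423 -0.56912799 -0.71861658]
 [-0.39221913  0.60239528 -0.69518636]] [-0.50638097 -0.08897126  1.21596464]
scene console 0.82 [252.2, 271.3, 195.9, 180.8]
scene key_a 0.77 [217.2, 280.9, 20.5, 16.7]
scene key_a 0.73 [271.1, 238.8, 20
[... 453 characters left out ...]
[ 9.16739418e-03 -9.99957657e-01  8.02065834e-04]
 [-9.77328328e-01 -9.12960358e-03 -2.11532480e-01]
 [ 2.11530845e-01  1.15531996e-03 -9.77370639e-01]] [0.10271633 0.50869163 0.84468577]
top console 0.65 [405.6, 205.8, 163.2, 101.2]
top console 0.61 [397.8, 227.9, 12.8, 8.4]
top console 0.31 [456.0, 209.1, 16.6, 17.3]
top key_a 0.65 [412.4, 204.9, 14.7, 14.1]
top key_a 0.65 [389.4, 201.4, 13.7, 9.1]
top key_a 0.55 [434.9, 204.9, 11.2, 13.3]
top key_a 0.54 [455.7, 208.6, 10.0, 10.9]
top unit_a 0.81 [414.0, 205.2, 9.3, 16.3]
top unit_a 0.68 [455.2, 207.3, 15.1, 18.7]
top unit_a 0.65 [389.8, 204.2, 16.8, 15.5]
top unit_a 0.6 [433.2, 206.3, 16.8, 12.2]
top unit_a 0.39 [411.9, 205.3, 16.9, 13.2]
```

```bash
python3 - <<'E'
import pickle,cv2
d=pickle.load(open("d0.pkl","rb"))
a=d["scene"]["color"][170:370,130:370,::-1];cv2.imwrite("pics/c1.png",cv2.resize(a,None,fx=3.2,fy=3,interpolation=2)) if 0 else cv2.imwrite("pics/c1.png",cv2.resize(a,None,fx=3,fy=3,interpolation=cv2.INTER_CUBIC)[:600])
a=d["top"]["color"][140:270,310:510,::-1];cv2.imwrite("pics/c2.png",cv2.resize(a,None,fx=4,fy=4,interpolation=cv2.INTER_CUBIC))
E
```

```text
(no output)
```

View pics/scene0.png

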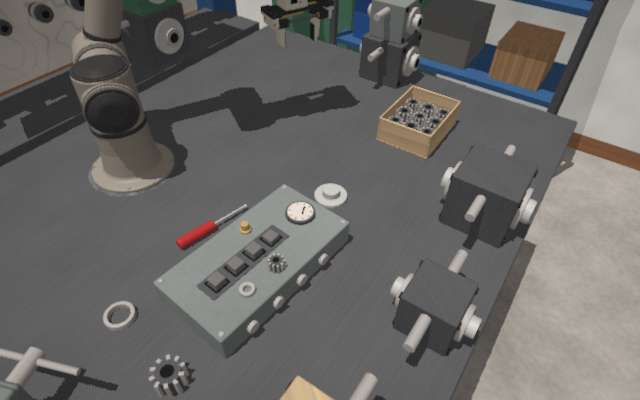

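View pics/c1.png

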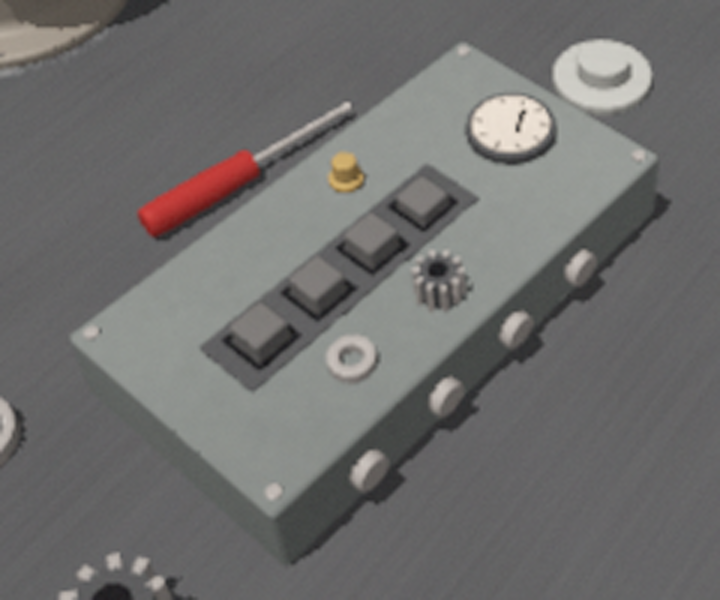

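View pics/c2.png

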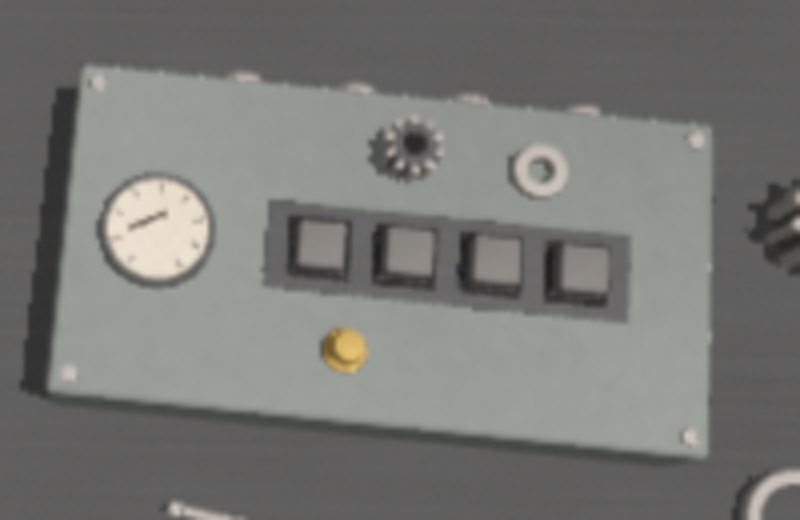

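Both views show the console with its gauge at the +y end: top px (349,197), scene px (301,211). The four keys run from it towards -y, and the bush, cutter and ring lie beside the row. Next I'll fit the console pose.

```bash
cat > fit.py <<'E'
import pickle,numpy as np
from scipy.optimize import least_squares
d=pickle.load(open("d0.pkl","rb"))
def proj(p,X): c=X@p["R"].T+p["t"]; c=c@p["K"].T; return c[:,:2]/c[:,2:]
def back(p,uv,z):
    r=p["R"].T@np.linalg.solve(p["K"],[*uv,1]); o=-p["R"].T@p["t"]; return o+r*(z-o[2])/r[2]
T=lambda l:np.array(l)/4+[310,140]-.375
S=lambda l:np.array(l)/3+[130,170]-.333
# gauge, deck corners (top cam TL,TR,BR,BL), strip corners
top=T([(157,229),(85,66),(712,126),(707,452),(50,390),(269,201),(630,237),(627,321),(264,286)])
sc=S([(512,124),(657,157),(288,538),(73,337),(463,43),(478,200),(255,387),(203,347),(429,165)])
for nm,uv in(("top",top),("scene",sc)):
    for z,q in zip([.073]+[.065]*4+[.067]*4,uv): print(nm,back(d[nm],q,z).round(4))
def model(v,L,W):
    x,y,a=v[:3]; R=np.array([[np.cos(a),-np.sin(a)],[np.sin(a),np.cos(a)]])
    P=np.array([(0,.135),(.1,.19),(.1,-.19),(-.1,-.19),(-.1,.19),(W,-.035+L),(W,-.035-L),(-W,-.035-L),(-W,-.035+L)])
    return np.c_[P@R.T+[x,y],[.073]+[.065]*4+[.067]*4]
def res(v,w=(1,1)):
    X=model(v,v[3],v[4]); return np.r_[w[0]*(proj(d["top"],X)-top).ravel(),w[1]*(proj(d["scene"],X)-sc).ravel()]
for w in((1,1),(1,0),(0,1)):
    r=least_squares(res,[.45,-.2,0,.1,.02],args=(w,),loss="soft_l1"); print(w,r.x.round(4),np.abs(r.fun).max())
    x,y,a=r.x[:3]
    for k in(.04,-.01,-.06,-.11): print((x-np.sin(a)*k).round(4),(y+np.cos(a)*k).round(4))
E
python3 fit.py
python3 - <<'E'
from scipy.spatial.transform import Rotation as R
print(R.from_euler('xyz',[-3.14008,-.0002,2.7408]).as_matrix().round(4))
E
```

```text
top [0.5122 0.0646 0.073 ]
top [0.6137 0.1072 0.065 ]
top [ 0.5798 -0.2656  0.065 ]
top [ 0.3872 -0.2477  0.065 ]
top [0.419  0.1255 0.065 ]
top [ 0.531  -0.0014  0.067 ]
top [ 0.5113 -0.2116  0.067 ]
top [ 0.4617 -0.2066  0.067 ]
top [0.4802 0.0023 0.067 ]
scene [0.5147 0.065  0.073 ]
scene [0.6179 0.1052 0.065 ]
scene [ 0.5994 -0.2732  0.065 ]
scene [ 0.39   -0.2485  0.065 ]
scene [0.4244 0.1227 0.065 ]
scene [ 0.5357 -0.0057  0.067 ]
scene [ 0.5142 -0.2103  0.067 ]
scene [ 0.4658 -0.2072  0.067 ]
scene [0.486  0.0009 0.067 ]
(1, 1) [ 0.5021 -0.0699 -0.086   0.1048  0.0246] 6.641470361410256
0.5055 -0.03
0.5012 -0.0799
0.4969 -0.1297
0.4926 -0.1795
(1, 0) [ 0.4996 -0.0696 -0.0915  0.1052  0.0252] 2.039925616622014
0.5032 -0.0298
0.4986 -0.0796
0.4941 -0.1294
0.4895 -0.1792
(0, 1) [ 0.5044 -0.0708 -0.0865  0.104   0.0245] 5.555200101366779
0.5078 -0.031
0.5035 -0.0808
0.4992 -0.1306
0.4949 -0.1804
[[-9.208e-01  3.901e-01 -8.000e-04]
 [ 3.901e-01  9.208e-01 -1.300e-03]
 [ 2.000e-04 -1.500e-03 -1.000e+00]]
```

Call:
servo_tool:
  targets: "0 0 0 -0.16; 0 0 0 -0.155; -28 -40 0 0; -28 -40 0 0; -28 -40 0 0; -28 -40 0 0; -28 -40 0 0; -28 -40 0 0; -28 -40 0 0; -28 -40 0 0; -28 -40 0 0; -28 -40 0 0; 0 0 0 0"
  hand: 0
  squeeze: 5

```text
time: 2.02
tool_pos: [0.4625, 0.0512, 0.2414]
tool_rot: [3.139, 0.005, 3.069]
contact_force: [-0.9, 0.7, 0.9]
opening: 0.0002
```

Call:
servo_tool:
  targets: "-16 -26 0 0.012; -16 -26 0 0; -16 -26 0 0; 0 0 40 0; 0 0 40 0; 0 0 25 0; 0 0 0 0; 0 0 0 0"

```text
time: 3.02
tool_pos: [0.5044, -0.0258, 0.1357]
tool_rot: [3.137, 0.007, 3.06]
contact_force: [0.1, -0.2, 0.5]
opening: 0.0005
```

```bash
python3 - <<'E'
from cell import telemetry,cams
import cv2,numpy as np
o=[]
p=cams.read_camera("scene");o.append(cv2.resize(p["color"][170:320,180:330,::-1],(400,400),interpolation=cv2.INTER_CUBIC))
p=cams.read_camera("top");o.append(cv2.resize(p["color"][130:270,330:470,::-1],(400,400),interpolation=cv2.INTER_CUBIC))
cv2.imwrite("pics/m1.png",np.hstack(o))
s=telemetry.observe();print(s["time"],s["tool_pos"],s["contact_force"])
E
```

```text
3.125 [ 0.50454674 -0.02603333  0.13585046] [0.31764757 0.1211561  0.67405004]
```

View pics/m1.png

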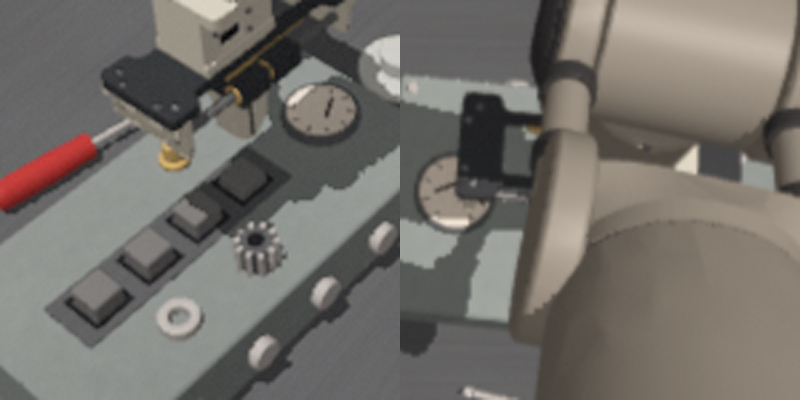

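```bash
python3 - <<'E'
from cell import telemetry,cams
import cv2,numpy as np
from scipy.spatial.transform import Rotation as Ro
p=cams.read_camera("scene");im=cv2.resize(p["color"][120:320,170:370,::-1],(600,600),interpolation=cv2.INTER_CUBIC)
s=telemetry.observe();M=Ro.from_euler('xyz',s["tool_rot"]).as_matrix()
for q,c in (((0,0,.014),(0,0,255)),((0,.019,.014),(0,255,0)),((0,-.019,.014),(0,255,0)),((.01,0,.014),(255,0,0)),((0,0,-.052),(0,255,255)),((0,.09,-.052),(0,255,255)),((0,-.09,-.052),(0,255,255))):
    X=s["tool_pos"]+M@np.array(q);u=p["K"]@(p["R"]@X+p["t"]);u=u[:2]/u[2]
    cv2.circle(im,tuple(int(v) for v in (u-[170,120])*3),4,c,-1)
cv2.imwrite("pics/m2.png",im)
E
```

```text
(no output)
```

View pics/m2.png

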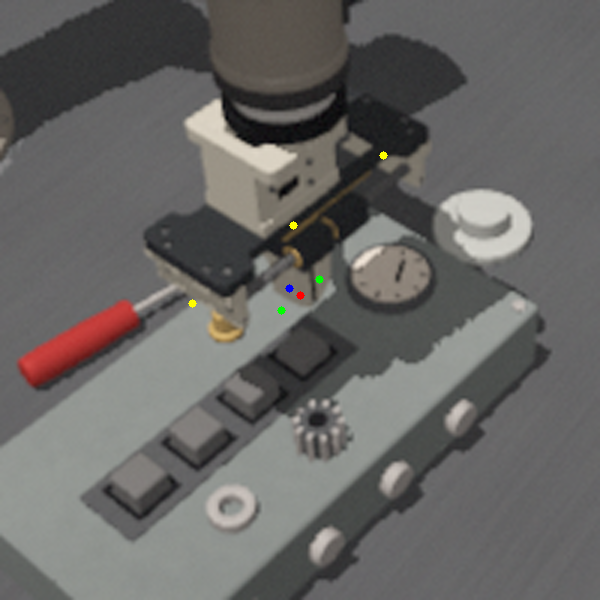

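Call:
servo_tool:
  targets: "-1 -4 10 0; 0 0 10 0; 0 0 5 0; 0 0 0 0; 0 0 0 0"

```text
time: 3.8
tool_pos: [0.506, -0.0307, 0.11]
tool_rot: [3.137, 0.009, 3.06]
contact_force: [0.4, -0.4, -0.1]
opening: 0.0006
```

Call:
servo_tool:
  targets: "0 0 3 0; 0 0 0 0"

```text
time: 4.05
tool_pos: [0.5062, -0.0307, 0.107]
tool_rot: [3.137, 0.01, 3.06]
contact_force: [0.7, 0.8, -0.0]
opening: 0.0006
```

Call:
servo_tool:
  targets: "0 0 3 0; 0 0 0 0"

```text
time: 4.3
tool_pos: [0.5063, -0.0307, 0.104]
tool_rot: [3.137, 0.01, 3.06]
contact_force: [0.6, 0.2, -0.1]
opening: 0.0005
```

Call:
servo_tool:
  targets: "0 0 3 0; 0 0 0 0"

```text
time: 4.55
tool_pos: [0.5063, -0.0307, 0.1008]
tool_rot: [3.137, 0.01, 3.06]
contact_force: [0.4, -0.1, 0.4]
opening: 0.0005
```

Call:
servo_tool:
  targets: "0 0 3 0; 0 0 0 0"

```text
time: 4.8
tool_pos: [0.5063, -0.0306, 0.0975]
tool_rot: [3.137, 0.01, 3.06]
contact_force: [0.2, 0.2, -0.2]
opening: 0.0005
```

Call:
servo_tool:
  targets: "0 0 2 0; 0 0 0 0"

```text
time: 5.05
tool_pos: [0.5064, -0.0306, 0.0954]
tool_rot: [3.137, 0.01, 3.06]
contact_force: [-0.6, -0.6, -0.1]
opening: 0.0004
```

Call:
servo_tool:
  targets: "0 0 1 0; 0 0 0 0"

```text
time: 5.3
tool_pos: [0.5064, -0.0306, 0.0944]
tool_rot: [3.137, 0.01, 3.06]
contact_force: [0.5, 0.4, -0.0]
opening: 0.0004
```

Call:
servo_tool:
  targets: "0 0 1 0; 0 0 0 0"

```text
time: 5.55
tool_pos: [0.5065, -0.0306, 0.0933]
tool_rot: [3.137, 0.01, 3.06]
contact_force: [0.3, 0.8, -0.0]
opening: 0.0006
```

Call:
servo_tool:
  targets: "0 0 1 0; 0 0 0 0"

```text
time: 5.8
tool_pos: [0.5066, -0.0306, 0.0924]
tool_rot: [3.137, 0.011, 3.06]
contact_force: [0.3, 0.3, 1.4]
opening: 0.0007
```

Call:
servo_tool:
  targets: "0 0 1 0; 0 0 0 0"

```text
time: 6.05
tool_pos: [0.5066, -0.0306, 0.0918]
tool_rot: [3.137, 0.011, 3.06]
contact_force: [-1.6, -0.1, 3.6]
opening: 0.0004
```

Call:
servo_tool:
  targets: "0 0 0.5 0; 0 0 0 0"

```text
time: 6.3
tool_pos: [0.5066, -0.0306, 0.0915]
tool_rot: [3.137, 0.011, 3.06]
contact_force: [0.2, -0.0, 2.2]
opening: 0.0006
```

Call:
servo_tool:
  targets: "0 0 -14 0; 0 0 0 0; 1 -25 0 0; 0 -25 0 0; 0 0 0 0; 0 0 0 0"

```text
time: 7.05
tool_pos: [0.5015, -0.0808, 0.1061]
tool_rot: [3.137, 0.012, 3.06]
contact_force: [0.4, 0.3, -1.0]
opening: 0.0005
```

Call:
servo_tool:
  targets: "0 0 4 0; 0 0 0 0"

```text
time: 7.3
tool_pos: [0.5015, -0.0795, 0.1017]
tool_rot: [3.137, 0.011, 3.062]
contact_force: [0.3, 0.1, -0.3]
opening: 0.0001
```

Call:
servo_tool:
  targets: "0 0 2 0; 0 0 0 0"

```text
time: 7.55
tool_pos: [0.5015, -0.0789, 0.0995]
tool_rot: [3.136, 0.011, 3.063]
contact_force: [-1.1, -0.1, -0.7]
opening: 0.0006
```

Call:
servo_tool:
  targets: "0 0 1 0; 0 0 0 0"

```text
time: 7.8
tool_pos: [0.5016, -0.0788, 0.0984]
tool_rot: [3.137, 0.011, 3.063]
contact_force: [0.9, -0.6, -0.5]
opening: 0.0007
```

Call:
servo_tool:
  targets: "0 0 1 0; 0 0 0 0"

```text
time: 8.05
tool_pos: [0.5017, -0.0789, 0.0975]
tool_rot: [3.137, 0.011, 3.063]
contact_force: [0.5, -0.6, 0.8]
opening: 0.0004
```

Call:
servo_tool:
  targets: "0 0 1 0; 0 0 0 0"

```text
time: 8.3
tool_pos: [0.5017, -0.0789, 0.0966]
tool_rot: [3.137, 0.011, 3.063]
contact_force: [-0.9, 0.5, 1.5]
opening: 0.0005
```

Call:
servo_tool:
  targets: "0 0 1 0; 0 0 0 0"

```text
time: 8.55
tool_pos: [0.5017, -0.0789, 0.0956]
tool_rot: [3.137, 0.012, 3.063]
contact_force: [0.2, -0.3, 2.0]
opening: 0.0004
```

Key 2 first touches at about 0.0975 m, while key 1 touched 5 mm lower and was firm, so key 1 looks latched. On to keys 3 and 4.

Call:
servo_tool:
  targets: "0 0 -11 0; 0 0 0 0; 0 -26 0 0; 0 -25 0 0; 0 0 0 0; 0 0 0 0; 0 0 4 0; 0 0 0 0; 0 0 2 0; 0 0 0 0"

```text
time: 9.8
tool_pos: [0.4977, -0.1282, 0.1009]
tool_rot: [3.136, 0.012, 3.065]
contact_force: [0.4, -0.3, -0.5]
opening: 0.0003
```

Call:
servo_tool:
  targets: "0 0 1 0; 0 0 0 0"

```text
time: 10.05
tool_pos: [0.4977, -0.1281, 0.0999]
tool_rot: [3.136, 0.012, 3.066]
contact_force: [-0.4, -0.0, 0.1]
opening: 0.0004
```

Call:
servo_tool:
  targets: "0 0 1 0; 0 0 0 0"

```text
time: 10.3
tool_pos: [0.4978, -0.1281, 0.0989]
tool_rot: [3.136, 0.012, 3.065]
contact_force: [0.6, -0.8, 0.5]
opening: 0.0003
```

Call:
servo_tool:
  targets: "0 0 1 0; 0 0 0 0"

```text
time: 10.55
tool_pos: [0.4978, -0.1282, 0.0978]
tool_rot: [3.136, 0.012, 3.065]
contact_force: [0.2, 0.6, -0.5]
opening: 0.0003
```

Call:
servo_tool:
  targets: "0 0 1 0; 0 0 0 0"

```text
time: 10.8
tool_pos: [0.4979, -0.1282, 0.0969]
tool_rot: [3.136, 0.012, 3.065]
contact_force: [-0.7, -0.4, 1.2]
opening: 0.0005
```

Call:
servo_tool:
  targets: "0 0 1 0; 0 0 0 0"

```text
time: 11.05
tool_pos: [0.4979, -0.1282, 0.096]
tool_rot: [3.136, 0.012, 3.065]
contact_force: [-0.2, 0.1, 1.3]
opening: 0.0005
```

Call:
servo_tool:
  targets: "0 0 1 0; 0 0 0 0"

```text
time: 11.3
tool_pos: [0.4979, -0.1282, 0.0951]
tool_rot: [3.136, 0.012, 3.065]
contact_force: [-0.8, 0.7, 1.9]
opening: 0.0003
```

Call:
servo_tool:
  targets: "0 0 -11 0; 0 0 0 0; 0 -27 0 0; 0 -26 0 0; 0 0 0 0; 0 0 0 0; 0 0 4 0; 0 0 0 0; 0 0 2 0; 0 0 0 0"

```text
time: 12.55
tool_pos: [0.4938, -0.1792, 0.1001]
tool_rot: [3.135, 0.012, 3.068]
contact_force: [-0.9, -0.6, -0.2]
opening: 0.0005
```

Call:
servo_tool:
  targets: "0 0 1 0; 0 0 0 0"

```text
time: 12.8
tool_pos: [0.4939, -0.1792, 0.0991]
tool_rot: [3.135, 0.012, 3.069]
contact_force: [0.8, 0.4, 0.2]
opening: 0.0004
```

Call:
servo_tool:
  targets: "0 0 1 0; 0 0 0 0"

```text
time: 13.05
tool_pos: [0.494, -0.1792, 0.0981]
tool_rot: [3.135, 0.012, 3.068]
contact_force: [-0.4, -0.1, 0.9]
opening: 0.0003
```

Call:
servo_tool:
  targets: "0 0 1 0; 0 0 0 0"

```text
time: 13.3
tool_pos: [0.4941, -0.1793, 0.0971]
tool_rot: [3.135, 0.012, 3.068]
contact_force: [0.3, -0.1, 1.2]
opening: 0.0004
```

Call:
servo_tool:
  targets: "0 0 1 0; 0 0 0 0"

```text
time: 13.55
tool_pos: [0.4941, -0.1793, 0.0963]
tool_rot: [3.135, 0.012, 3.068]
contact_force: [-1.0, 1.0, 1.4]
opening: 0.0004
```

Call:
servo_tool:
  targets: "0 0 1 0; 0 0 0 0"

```text
time: 13.8
tool_pos: [0.4941, -0.1793, 0.0953]
tool_rot: [3.135, 0.012, 3.068]
contact_force: [-1.2, -0.1, 1.9]
opening: 0.0001
```

Keys 2, 3 and 4 are all free. Going back to key 1.

Call:
servo_tool:
  targets: "0 0 -14 0; 0 0 0 0; 0 38 0 0; 0 38 0 0; 0 38 0 0; -1 36 0 0; 0 0 0 0; 0 0 0 0"

```text
time: 14.8
tool_pos: [0.5069, -0.0269, 0.112]
tool_rot: [3.137, 0.015, 3.067]
contact_force: [-0.4, -0.9, 1.0]
opening: 0.0005
```

Call:
servo_tool:
  targets: "0 -3.5 10 0; 0 0 0 0; 0 0 7 0; 0 0 0 0; 0 0 2 0; 0 0 0 0"

```text
time: 15.55
tool_pos: [0.507, -0.0334, 0.0916]
tool_rot: [3.137, 0.015, 3.063]
contact_force: [-1.0, 0.9, 2.8]
opening: 0.0002
```

Call:
servo_tool:
  targets: "0 0 1.5 0; 0 0 0 0"

```text
time: 15.8
tool_pos: [0.5069, -0.0334, 0.0906]
tool_rot: [3.137, 0.016, 3.063]
contact_force: [-0.9, 0.1, 2.3]
opening: 0.0004
```

Call:
servo_tool:
  targets: "0 0 2 0; 0 0 1 0; 0 0 0 0"

```text
time: 16.18
tool_pos: [0.507, -0.0334, 0.088]
tool_rot: [3.137, 0.016, 3.063]
contact_force: [-2.1, 0.7, 5.1]
opening: 0.0005
```

Call:
servo_tool:
  targets: "0 0 2 0; 0 0 1 0; 0 0 0 0"

```text
time: 16.55
tool_pos: [0.507, -0.0334, 0.0854]
tool_rot: [3.138, 0.016, 3.064]
contact_force: [-2.3, 0.6, 6.3]
opening: 0.0006
```

Call:
servo_tool:
  targets: "0 0 -4 0; 0 0 -4 0; 0 0 -2 0; 0 0 0 0"

```text
time: 17.05
tool_pos: [0.5069, -0.0334, 0.0957]
tool_rot: [3.138, 0.017, 3.064]
contact_force: [-0.9, -0.0, 1.9]
opening: 0.0009
```

Call:
servo_tool:
  targets: "0 0 0 0; 0 0 0 0"

```text
time: 17.3
tool_pos: [0.5069, -0.0333, 0.0954]
tool_rot: [3.137, 0.016, 3.064]
contact_force: [-0.7, 0.6, 2.0]
opening: 0.0007
```

The key now pushes back with about 2 N at 0.0955 m, so it has sprung up. Retreating clear of the console to check.

Call:
servo_tool:
  targets: "0 0 -20 0; 0 0 -40 0; 0 0 -40 0; 0 0 -40 0; 20 30 0 0; 28 40 0 0; 28 40 0 0; 28 40 0 0; 28 40 0 0; 28 40 0 0; 28 40 0 0; 28 40 0 0; 0 0 0 0; 0 0 0 0; 0 0 0 0"

```text
time: 19.18
tool_pos: [0.3085, 0.3012, 0.2348]
tool_rot: [3.136, 0.014, 3.061]
contact_force: [0.3, 0.6, -0.6]
opening: 0.0005
```

```bash
python3 - <<'E'
from cell import telemetry,cams
import cv2,numpy as np,pickle
d=pickle.load(open("d0.pkl","rb"))
f=lambda i:cv2.resize(i[215:305,195:295,::-1],(400,360),interpolation=cv2.INTER_CUBIC)
p=cams.read_camera("scene");cv2.imwrite("pics/e1.png",np.hstack([f(d["scene"]["color"]),f(p["color"])]))
s=telemetry.observe();print(s["time"],s["tool_pos"],s["contact_force"])
E
```

```text
19.225 [0.30855473 0.30112652 0.23476887] [ 1.33213517  0.67549132 -0.66710622]
```

View pics/e1.png

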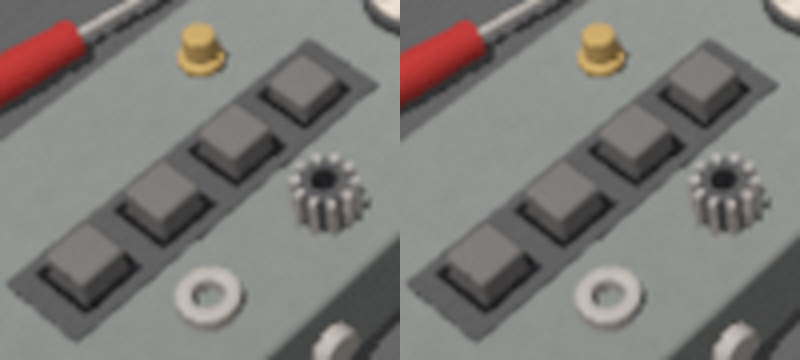

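The before/after pair shows the key next to the gauge standing higher: its top centre is now at about (705,78) in the right-hand crop, against (305,85) in the left-hand one. All four keys now look the same, and the bush, cutter and ring are where they were.

```bash
python3 -c "
from cell import robot
print(robot.hand_in())"
```

```text
the job is handed in; nothing more can be done
None
```

The latched key was the one next to the gauge. I pressed it right in, it released and sprang up, and I handed the job in at about 19 s of the 51 s allowed.

- **Taps:** I tapped all four keys in order, starting next to the gauge. The first touched about 5 mm lower than the others and felt firm. The other three were springy, giving about 1.9–2.0 N at roughly 2 mm of travel, so none came near the 9 mm limit.
- **Release:** I pushed the latched key to about 12 mm with 6.3 N. With the fingers raised to the level of a lightly pressed free key, it pushed back with about 2 N, like the rest.
- **Last checks:** The final scene picture shows all four keys at the same height. The bush, small cutter and ring on the deck look unmoved. The other bystanders were mostly out of that picture and I did not check them again; the arm never went near them. The arm ended well clear of everything, and the remaining force reading (about 1.3 N at most) is sensor noise. No check failed or disagreed.

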